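# Seat the reference block and hold the hardness probe on its ring mark

## Robot

A 6-joint arm with a two-finger parallel gripper is mounted at the origin on a cart in front of the work surface, level with it; the furniture and walls round the work are solid. World frame = base frame: x ahead of the robot, y to its left, z up, the work surface at z = 0. Lengths are in m, angles in rad, forces in N, time in s.
With the tool pointing down it reaches from about 0.25 to 0.725 m from the base axis. Payload 9.7 kg.
Tool frame: the origin (TCP) lies at the very end of the fingers, on their centre line; the grasp point (between the pads) lies 19 mm behind it; y points along the fingers, x is the direction in which the jaws open and shut, and the axes are right-handed (so a half turn about y gives the same grasp; the last joint's range is limited). The gripper opens to 85 mm and grips with 20 to 120 N. Pads are 22 mm wide; open, the fingers measure 114 mm over their backs; the gripper's body (76 mm by 85 mm) begins 54 mm behind the grasp point. The pads swing forward as they close: fully open they stand 13 mm farther back than shut.
Start: joints at [1.168, 0.087, 0.176, 1.66, 0, 1.571], TCP at [0.216, 0.506, 0.231] pointing down, gripper open.
Joint ranges: [-3.13, 3.13], [-0.85, 1.81], [-1.15, 1.24], [-2.2, 2.28], [-1.44, 1.52], [-3.14, 3.14]. Speed limits (rad/s): [2.22, 2.22, 2.57, 3.14, 3.14, 3.14].

## Interface

Orientations are given as a unit quaternion [w, x, y, z].
In Python, from bench import telemetry, cams, ticket gives the robot as it stands.
- The arm moves only by the shell command python3 -m crank 'ROWS' [FORCE]. ROWS is JSON, a list of rows, each an object of numbers: "hand": the closure, from -1 (fully open) to 1 (shut); "x", "y", "z": the shift along the world's x, y, z in mm; "yaw": the turn about the world's z in rad. A call has exactly 5 rows; each row shifts and turns the commanded pose from where the row before left it; what a row does not reach is not made up. A row lasts 1/8 s, in which the tool goes at most 62.5 mm and 10.7 degrees, less where a joint would pass 70% of its speed; a pose out of reach is approached as far as the arm can. A call with a gripper value outside its range is refused whole. The fingers move at their own pace and stop on an object; FORCE is the grip in N (left out, the last holds). Time passes only in rows, so rows that do not move let the fingers close, or fill a call up. It gives the time, the measured TCP pose, the force and the opening at its end, in the units of the state.
- telemetry.sense(): the state, without advancing time (a new reading comes with each control period).
- cams.read_camera(name): name is "scene" or "side" or "wrist"; returns a dict with "pixels" (384x512x3 uint8, red, green, blue), "range_z" (384x512 float32, m along the optical axis (not along the pixel's ray), 0 where there is no reading), "intrinsics" (3x3 intrinsics, pixels), "k1" (the pictures are not rectified: a ray, as slopes to the right and down, at radius r is drawn at 1 + k1 r^2 times it, then the intrinsics apply), "R" (3x3) and "t" (3): a world point X has camera coordinates R X + t; the wrist camera has in their place "tool_from_camera" (4x4, takes a point from camera to tool coordinates, whose origin is the TCP and whose axes are the tool frame's). Camera axes: x right, y down, z forward; pixel columns grow to the right and rows downward; lengths in m; the calibration is good to about 2 mm. A picture is of the moment at which its call begins: read the wrist's pose just before it.
- ticket.finish_job(): hands the job in, once; it reports no verdict.
The state is a dict: "clock": time; "joints": joint angles; "qvel": joint speeds; "joint_torque": joint torques, N m; "eef_pos": TCP position; "orientation": TCP orientation; "ft_force": force on the tool from outside, world axes, zero at the start; "wrist_torque": the same for the moment, N m; "grip_width": finger opening in m.
Only numpy, scipy, OpenCV 4.12 (cv2) and the standard library are available. Lean on these libraries where they do the work, as an engineer would, in place of code of your own. Each camera call takes 0.05 s, during which the arm holds its last target.

## Task

The round steel reference block in the aluminium nest has been lifted on one side by the nest's ejector pin: first press that raised side down until the block sits flat and level in the nest again. Then take the hardness probe (grey handle, black flange) out of its black stand and, keeping it upright, set its tip inside the small ring marked on the block and push down lightly until the sprung tip has gone in about half of its travel. Finish while still holding the probe like that, pressed on the mark; go gently and leave the other things on the bench where they are.

Things in the scene. Friction and masses are not known exactly. Their poses are not given: they have to be found in the camera images.
- block: Round bright-steel reference block, 56 mm in diameter, 16 mm thick, about 0.3 kg, lying loose in the nest. Origin: centre of its underside; z: normal of its faces. At the start its own +x side is raised (tilted about 6.5 degrees); seated, it is level with its top 22 mm above the bench, 8 mm proud of the nest's rim.
- mark (a point): Centre of the thin dark ring mark (about 12 mm inside, 15 mm outside diameter) on the top face of the block, 14 mm from the block's centre: at x -2, y -14 mm in the block's frame, z = 16 mm (the top face). The small label patch and tiny dents elsewhere on the face are not the mark.
- raised_side (a point): Point on the block's top face on the raised side, 18 mm from its centre, nearly above the ejector pin: the place to press down with the closed fingertips. It sinks about 5 mm when the block goes home.
- ejector (a joint): Ejector pin (8 mm across) in the floor of the nest under the block's raised side. 0 = standing 5 mm up (start), 0.005 m = flush with the floor (block level). It is held by friction, moves under about 6 N on the pin and stays where it is left, with no spring.
- nest: Fixed round aluminium holder, 75 mm outside diameter, 14 mm high, pocket 62 mm across with its floor 6 mm above the bench. Origin: centre of its underside on the bench; z up. Tall machines with handwheels stand just behind the work, from about x = 0.55 m on: pass in front of them.
- stand: Fixed black upright tube on a round foot (68 mm across); tube 41 mm outside, 30 mm inside, 70 mm high. The probe hangs in it by its flange. Origin: centre of its underside on the bench; z up.
- probe_grip (a point): Centre of the probe's grey ribbed round handle, on its upright axis (z up). Handle 26 mm across, from 30 mm below to 30 mm above this point. Below it a black flange 38 mm across, 6 mm thick, rests on the stand's rim 36 mm below this point; below that a 26 mm steel nose hangs in the tube. Weighs about 0.18 kg. Lifts straight up out of the stand.
- tip_end (a point): Lowest point of the probe's tip (a 5 mm round-ended pin) on the probe's axis, 93 mm below the centre of the handle while the tip is not pushed in; it must rise about 60 mm to clear the stand's rim.
- probe_tip (a joint): How far the sprung tip is pushed into the probe: 0 = fully out (start), 0.010 m = fully in. Spring: about 1.2 N to start moving, 5.2 N half way in (0.005), 9.2 N fully in.
- bearing: Bystander: ball bearing, 35 mm across, 11 mm high, between nest and stand. Origin: centre of its underside.
- mounted_specimen: Bystander: black specimen puck, 30 mm across, 19 mm high, at the left. Origin: centre of its underside.
- sleeve: Bystander: flanged steel sleeve, 50 mm across, 14 mm high, at the right. Origin: centre of its underside.
Mind the look-alikes: they are no part of the job. What is shaped like the block but blue is not meant. Of the things that look like the part that bears probe_grip, the larger one is meant.

How it is judged:
By the outcome, as a careful person would: the job done as asked, in the order asked, and still so for the second after the job is handed in, while the arm keeps its last pose, push and grip.
It also fails if it takes over 53 s, if anything falls off the work surface, if the arm or the gripper's body presses on something with over 40 N, if the wrist force passes 120 N, or if a joint passes its speed limit or range.

## Working session

There is one attempt and no reset: what is moved stays moved. The work goes in short steps, Python scripts to look and compute and a shell command to move; the robot and the scene stay as the last step left them, time stands still between calls to the robot, and variables do not carry over. Pictures are saved under pics/ and viewed, and the job is handed in when it is done.

```bash
ls; mkdir -p pics; cat > h.py <<'E'
import numpy as np, cv2
from bench import telemetry, cams, ticket
def snap(n,f):
    s=telemetry.sense(); c=cams.read_camera(n)
    np.savez(''+f+'.npz',p=s['eef_pos'],q=s['orientation'],**{k:np.array(v) for k,v in c.items()})
    cv2.imwrite('pics/'+f+'.png',c['pixels'][:,:,::-1]); return c
def load(f): return dict(np.load(''+f+'.npz'))
def Rq(q):
    from scipy.spatial.transform import Rotation as R
    return R.from_quat([q[1],q[2],q[3],q[0]]).as_matrix()
def rays(c,uv):
    K=c['intrinsics'];k=float(c['k1'])
    d=np.array([k,0,0,0,0.])
    return cv2.undistortPoints(np.array(uv,float).reshape(-1,1,2),K,d).reshape(-1,2)
def ext(c):
    if 'R' in c: R=c['R'];t=c['t']; return R.T,-R.T@t
    T=c['tool_from_camera'];R=Rq(c['q']); return R@T[:3,:3],R@T[:3,3]+c['p']
def onz(c,uv,z):
    r=rays(c,uv);A,o=ext(c);d=np.c_[r,np.ones(len(r))]@A.T
    return o+d*((z-o[2])/d[:,2])[:,None]
def dep(c,uv):
    r=rays(c,uv);A,o=ext(c);z=np.array([c['range_z'][int(round(v)),int(round(u))] for u,v in uv])
    return o+(np.c_[r,np.ones(len(r))]*z[:,None])@A.T
def proj(c,X):
    A,o=ext(c);p=(np.atleast_2d(X)-o)@A;s=p[:,:2]/p[:,2:];s=s*(1+float(c['k1'])*(s**2).sum(1))[:,None]
    K=c['intrinsics'];return np.c_[K[0,0]*s[:,0]+K[0,2],K[1,1]*s[:,1]+K[1,2]]
def crop(f,u0,v0,u1,v1,k,out):
    im=cv2.imread('pics/'+f+'.png')[v0:v1,u0:u1]
    cv2.imwrite('pics/'+out+'.png',cv2.resize(im,None,fx=k,fy=k,interpolation=cv2.INTER_CUBIC))
E
python3 - <<'E'
from h import *
for n in('scene','side','wrist'):
    c=snap(n,n+'0'); print(n,c['intrinsics'].tolist(),c['k1'],ext(load(n+'0'))[1])
print(telemetry.sense())
E
```

```text
pics
scene [[361.37715079735887, 0.0, 259.8183282851786], [0.0, 361.37715079735887, 196.08296306364917], [0.0, 0.0, 1.0]] -0.006142317707879906 [ 0.00516647 -0.41948318  0.74847509]
side [[389.80938468647895, 0.0, 249.385537674235], [0.0, 389.80938468647895, 192.73198724750353], [0.0, 0.0, 1.0]] -0.10734928919021527 [0.44389291 0.56516406 0.76836754]
wrist [[300.48282436442184, 0.0, 258.5200304518505], [0.0, 300.48282436442184, 189.3351457743427], [0.0, 0.0, 1.0]] -0.037416836726938664 [0.13885853 0.53941788 0.37225816]
{'clock': 0.15, 'joints': array([ 1.16799563e+00,  8.73270109e-02,  1.75372640e-01,  1.65986146e+00,
       -3.90186434e-06,  1.57080094e+00]), 'qvel': array([ 4.41855406e-04, -2.51416914e-03,  2.07067838e-03,  1.17016327e-04,
        8.49992171e-05, -6.66006267e-04]), 'joint_torque': array([-2.69874789e-06, -5.20761323e+01,  4.65045655e+01,  1.38762224e-02,
        3.19574963e-05,  1.39626422e-06]), 'eef_pos': array([0.21552766, 0.50581372, 0.23077864]), 'orientation': array([-0.58971542,  0.5901152 ,  0.38957156, -0.39017146]), 'ft_force': array([-0.63246791, -0.14309921,  0.47553252]), 'wrist_torque': array([0.06952201, 0.04684487, 0.00904533]), 'grip_width': 0.08562831239338908}
```

View pics/scene0.png

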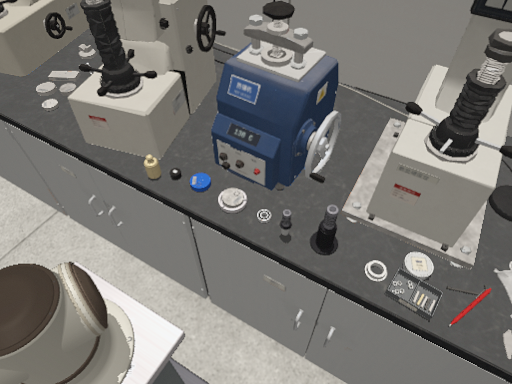

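View pics/side0.png

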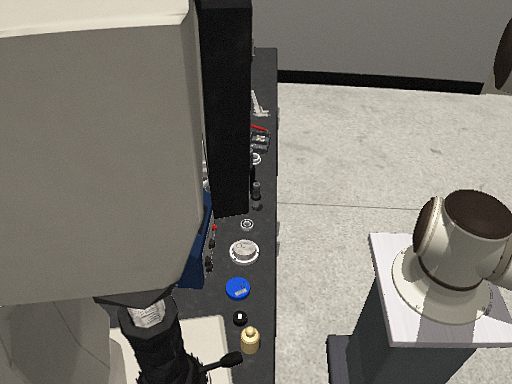

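View pics/wrist0.png

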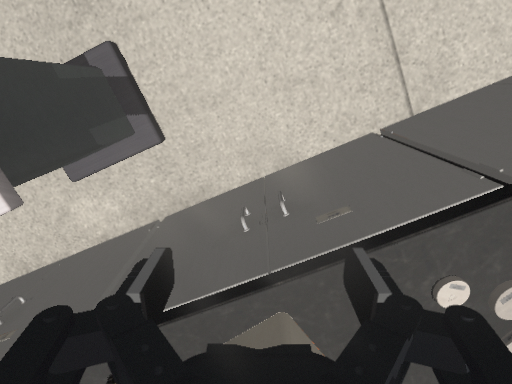

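```bash
python3 - <<'E'
from h import *
crop('scene0',135,150,455,310,2.5,'sc1'); crop('scene0',210,175,350,265,5.7,'sc2'); crop('side0',200,110,290,360,2.4,'sd1')
E
```

```text
(no output)
```

View pics/sc1.png

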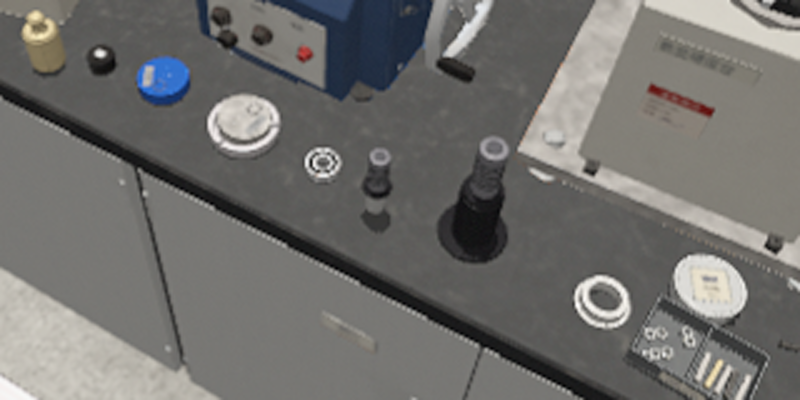

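View pics/sc2.png

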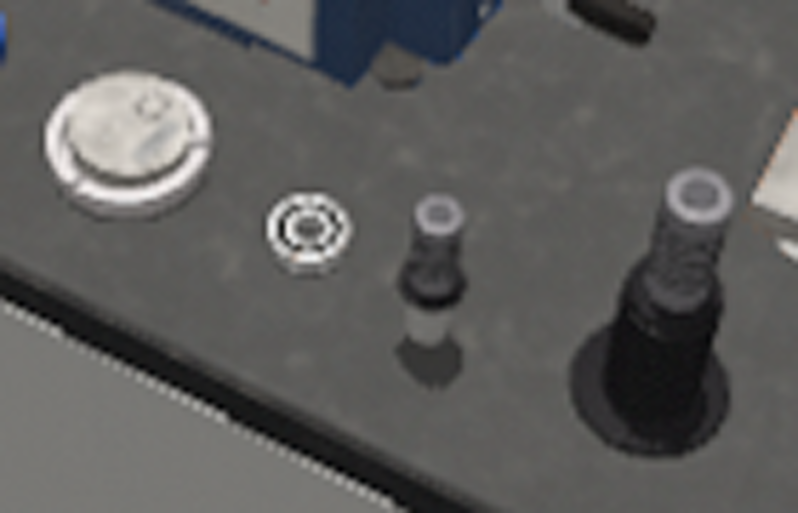

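View pics/sd1.png

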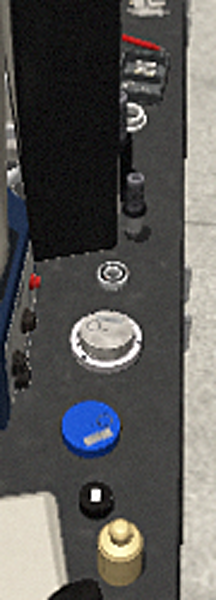

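The block is the bright disc in the nest at scene (233,199); its look-alike is the blue disc at (200,181). The probe meant is the larger one in the stand, top at (332,209). The smaller one at (287,213) is the decoy. The ring mark shows at about scene (237,193). Next I'll measure positions.

```bash
python3 - <<'E'
from h import *
np.set_printoptions(precision=4,suppress=True)
s=load('scene0');d=load('side0')
u=lambda l:[(210+a/5.7,175+b/5.7) for a,b in l]
w=lambda l:[(200+a/2.4,110+b/2.4) for a,b in l]
print('nest rim z14',onz(s,u([(128,137)]),.014), onz(d,w([(106,338)]),.014))
print('blocktop s',dep(s,u([(130,123),(153,105)])),onz(s,u([(130,123),(153,105)]),.025))
print('blocktop d',dep(d,w([(110,333),(98,325)])),onz(d,w([(110,333),(98,325)]),.025))
print('probe top z.136',onz(s,u([(699,196)]),.142),dep(s,u([(690,215),(672,205)])))
print('stand foot',onz(s,u([(652,385)]),.005))
print('small probe',dep(s,u([(440,215)])),'bearing',onz(s,u([(310,230)]),.011))
print('small',dep(d,w([(135,180)])),'edge',onz(s,u([(200,410),(10,300)]),0))
# plane fit on nest region
r=[]
for c in(s,d):
    H,W=c['range_z'].shape
    uu,vv=np.meshgrid(np.arange(W),np.arange(H));uv=np.c_[uu.ravel(),vv.ravel()]
    z=c['range_z'].ravel();A,o=ext(c);P=o+(np.c_[rays(c,uv),np.ones(len(uv))]*z[:,None])@A.T
    P=P[z>0]
    n0=onz(s,u([(128,137)]),.014)[0]
    m=(np.hypot(*(P[:,:2]-n0[:2]).T)<.023)&(abs(P[:,2])<.06)
    Q=P[m];co=np.linalg.lstsq(np.c_[Q[:,:2]-n0[:2],np.ones(len(Q))],Q[:,2],rcond=None)[0]
    print('plane',co,len(Q),'updir',np.degrees(np.arctan2(co[1],co[0])),np.degrees(np.hypot(*co[:2])))
    b=P[(abs(P[:,2])<.01)&(abs(P[:,0]-n0[0])<.15)&(abs(P[:,1]-n0[1])<.12)];print('bench z',np.median(b[:,2]))
    st=P[(P[:,2]>.12)&(P[:,2]<.2)&(abs(P[:,0]-.45)<.1)&(abs(P[:,1]+.1)<.2)];print(len(st),st.max(0) if len(st) else 0,st.min(0) if len(st) else 0)
E
```

```text
nest rim z14 [[ 0.4829 -0.0608  0.014 ]] [[ 0.4799 -0.0586  0.014 ]]
blocktop s [[ 0.4829 -0.0627  0.0254]
 [ 0.4971 -0.0659  0.0254]] [[ 0.4831 -0.0625  0.025 ]
 [ 0.4974 -0.0657  0.025 ]]
blocktop d [[ 0.4756 -0.0544  0.0274]
 [ 0.4888 -0.067   0.0242]] [[ 0.4757 -0.0564  0.025 ]
 [ 0.4887 -0.0663  0.025 ]]
probe top z.136 [[ 0.4842 -0.3205  0.142 ]] [[ 0.4784 -0.3203  0.1368]
 [ 0.4795 -0.3126  0.1365]]
stand foot [[ 0.489  -0.3209  0.005 ]]
small probe [[ 0.4607 -0.228   0.0942]] bearing [[ 0.4817 -0.1579  0.011 ]]
small [[ 0.4587 -0.2189  0.094 ]] edge [[ 0.3836 -0.1612  0.    ]
 [ 0.3886 -0.0599  0.    ]]
plane [0.0234 0.1108 0.0262] 207 updir 78.09504834323559 6.490194090120924
bench z 0.0012849822296399083
0 0 0
plane [0.025  0.0893 0.0251] 192 updir 74.37720395639835 5.315712967955334
bench z -4.2611845353424105e-05
0 0 0
```

```bash
python3 -m crank '[{"hand":1,"x":26,"y":-54,"z":0,"yaw":0.08},{"hand":1,"x":26,"y":-54,"z":0,"yaw":0.08},{"hand":1,"x":26,"y":-54,"z":0,"yaw":0.08},{"hand":1,"x":26,"y":-54,"z":0,"yaw":0.08},{"hand":1,"x":26,"y":-54,"z":0,"yaw":0.08}]' 60; python3 -c "
from h import *
s=telemetry.sense();print(s['joints'],Rq(s['orientation']))"
```

```text
clock: 0.78
eef_pos: [0.346, 0.2342, 0.2312]
orientation: [-0.5, 0.5, 0.5, -0.5]
ft_force: [0.7, 0.4, 0.9]
grip_width: -0.0001
[ 5.95144456e-01 -2.26535808e-01 -1.19860487e-01  1.67715815e+00
 -8.68386996e-05  5.94882949e-01] [[-2.61510012e-04  3.08280667e-04 -9.99999918e-01]
 [ 9.99999960e-01  1.03846835e-04 -2.61478009e-04]
 [ 1.03766218e-04 -9.99999947e-01 -3.08307812e-04]]
```

```bash
python3 -m crank '[{"hand":1,"x":28,"y":-55,"z":-16,"yaw":0},{"hand":1,"x":28,"y":-55,"z":-16,"yaw":0},{"hand":1,"x":28,"y":-55,"z":-16,"yaw":0},{"hand":1,"x":28,"y":-55,"z":-16,"yaw":0},{"hand":1,"x":28,"y":-55,"z":-16,"yaw":0}]'; python3 -c "
from h import *
snap('wrist','w1')"
```

```text
clock: 1.4
eef_pos: [0.4833, -0.0357, 0.1524]
orientation: [-0.501, 0.501, 0.499, -0.499]
ft_force: [1.2, 0.3, 0.0]
grip_width: -0.0002
```

View pics/w1.png

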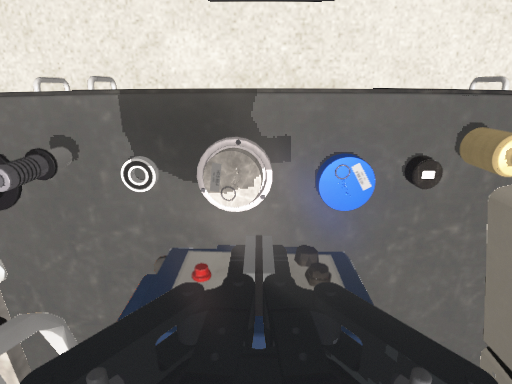

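```bash
python3 -c "
from h import *
crop('w1',185,125,285,225,6,'w1c')"
```

```text
(no output)
```

View pics/w1c.png

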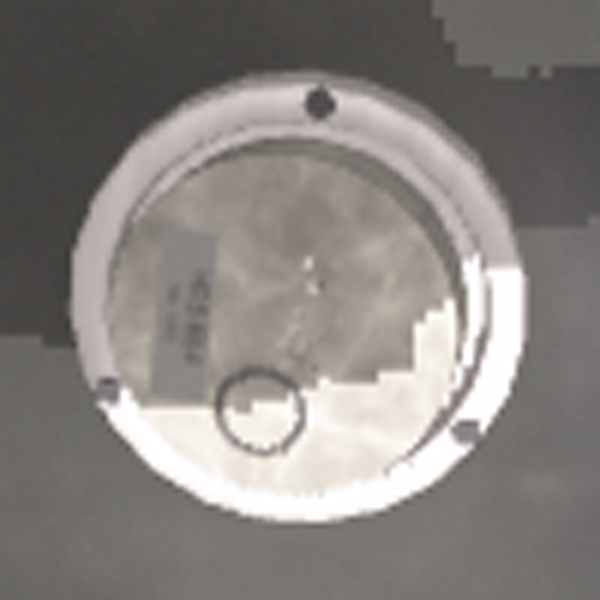

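```bash
python3 - <<'E'
from h import *
np.set_printoptions(precision=4,suppress=True)
c=load('w1');u=lambda l:[(185+(a+.5)/6-.5,125+(b+.5)/6-.5) for a,b in l]
print('nest',onz(c,u([(298,297)]),.014),'block',onz(c,u([(284,315)]),.0253),'mark',onz(c,u([(261,411)]),.0245), dep(c,u([(284,315),(261,411)])))
n0=onz(c,u([(284,315)]),.025)[0]
H,W=c['range_z'].shape
uu,vv=np.meshgrid(np.arange(W),np.arange(H));uv=np.c_[uu.ravel(),vv.ravel()]
z=c['range_z'].ravel();A,o=ext(c);P=o+(np.c_[rays(c,uv),np.ones(len(uv))]*z[:,None])@A.T
P=P[z>0]
Q=P[(np.hypot(*(P[:,:2]-n0[:2]).T)<.024)&(abs(P[:,2]-.025)<.02)];co=np.linalg.lstsq(np.c_[Q[:,:2]-n0[:2],np.ones(len(Q))],Q[:,2],rcond=None)[0]
print('plane',co,len(Q),'updir',np.degrees(np.arctan2(co[1],co[0])),np.degrees(np.hypot(*co[:2])))
print(telemetry.sense()['eef_pos'],ext(c)[1])
E
```

```text
nest [[ 0.4792 -0.0582  0.014 ]] block [[ 0.4789 -0.0595  0.0253]] mark [[ 0.495  -0.0637  0.0245]] [[ 0.4796 -0.0597  0.0228]
 [ 0.4952 -0.0638  0.024 ]]
plane [0.0165 0.1053 0.0239] 1965 updir 81.10797014938976 6.108878816583794
[ 0.4848 -0.0407  0.1496] [ 0.3999 -0.0344  0.2939]
```

```bash
python3 -m crank '[{"hand":1,"x":-4,"y":-1,"z":-40,"yaw":0},{"hand":1,"x":0,"y":0,"z":-40,"yaw":0},{"hand":1,"x":0,"y":0,"z":-30,"yaw":0},{"hand":1,"x":0,"y":0,"z":-5,"yaw":0},{"hand":1,"x":0,"y":0,"z":0,"yaw":0}]'
```

```text
clock: 2.08
eef_pos: [0.479, -0.0346, 0.0385]
orientation: [-0.501, 0.501, 0.499, -0.499]
ft_force: [-0.3, -0.4, 0.4]
grip_width: 0.0
```

```bash
python3 -m crank '[{"hand":1,"x":0,"y":0,"z":-4,"yaw":0},{"hand":1,"x":0,"y":0,"z":0,"yaw":0},{"hand":1,"x":0,"y":0,"z":0,"yaw":0},{"hand":1,"x":0,"y":0,"z":0,"yaw":0},{"hand":1,"x":0,"y":0,"z":0,"yaw":0}]'; python3 -c "
from h import *
s=telemetry.sense();print(s['eef_pos'],s['orientation'],s['joints'])"
```

```text
clock: 2.7
eef_pos: [0.4789, -0.0346, 0.034]
orientation: [-0.501, 0.501, 0.499, -0.499]
ft_force: [-0.2, -0.2, -0.0]
grip_width: -0.0001
[ 0.47888314 -0.03460708  0.03397437] [-0.50066469  0.50074749  0.49932617 -0.49925965] [-7.21374464e-02 -6.40595651e-02 -3.58405981e-01  1.27629981e+00
 -5.68303597e-06 -6.93110928e-02]
```

```bash
python3 -m crank '[{"hand":1,"x":3,"y":-7,"z":0,"yaw":0},{"hand":1,"x":0,"y":0,"z":-3,"yaw":0},{"hand":1,"x":0,"y":0,"z":-2,"yaw":0},{"hand":1,"x":0,"y":0,"z":-2,"yaw":0},{"hand":1,"x":0,"y":0,"z":-1,"yaw":0}]'
```

```text
clock: 3.32
eef_pos: [0.482, -0.0413, 0.0261]
orientation: [0.501, -0.501, -0.5, 0.499]
ft_force: [-0.3, 3.2, 4.1]
grip_width: 0.0
```

Contact; press on slowly.

```bash
python3 -m crank '[{"hand":1,"x":0,"y":0,"z":-1,"yaw":0},{"hand":1,"x":0,"y":0,"z":-1,"yaw":0},{"hand":1,"x":0,"y":0,"z":-1,"yaw":0},{"hand":1,"x":0,"y":0,"z":0,"yaw":0},{"hand":1,"x":0,"y":0,"z":0,"yaw":0}]'
```

```text
clock: 3.95
eef_pos: [0.482, -0.0416, 0.0229]
orientation: [-0.501, 0.501, 0.499, -0.499]
ft_force: [1.1, 2.4, 3.5]
grip_width: 0.0002
```

```bash
python3 -m crank '[{"hand":1,"x":0,"y":0,"z":-1,"yaw":0},{"hand":1,"x":0,"y":0,"z":0,"yaw":0},{"hand":1,"x":0,"y":0,"z":-1,"yaw":0},{"hand":1,"x":0,"y":0,"z":0,"yaw":0},{"hand":1,"x":0,"y":0,"z":0,"yaw":0}]'
```

```text
clock: 4.58
eef_pos: [0.4821, -0.0415, 0.022]
orientation: [-0.5, 0.501, 0.5, -0.499]
ft_force: [-3.9, 4.0, 14.3]
grip_width: 0.0003
```

```bash
python3 -m crank '[{"hand":1,"x":0,"y":0,"z":-1,"yaw":0},{"hand":1,"x":0,"y":0,"z":0,"yaw":0},{"hand":1,"x":0,"y":0,"z":0,"yaw":0},{"hand":1,"x":0,"y":0,"z":0,"yaw":0},{"hand":1,"x":0,"y":0,"z":0,"yaw":0}]'
```

```text
clock: 5.2
eef_pos: [0.4821, -0.0415, 0.022]
orientation: [-0.5, 0.501, 0.5, -0.499]
ft_force: [-7.6, 4.3, 23.6]
grip_width: -0.0001
```

```bash
python3 -m crank '[{"hand":1,"x":0,"y":0,"z":3,"yaw":0},{"hand":1,"x":0,"y":0,"z":8,"yaw":0},{"hand":1,"x":0,"y":-2,"z":40,"yaw":0},{"hand":1,"x":-6,"y":-20,"z":50,"yaw":0},{"hand":1,"x":0,"y":0,"z":20,"yaw":0}]'; python3 -m crank '[{"hand":1,"x":0,"y":0,"z":0,"yaw":0},{"hand":1,"x":0,"y":0,"z":0,"yaw":0},{"hand":1,"x":0,"y":0,"z":0,"yaw":0},{"hand":0,"x":0,"y":0,"z":0,"yaw":0},{"hand":0,"x":0,"y":0,"z":0,"yaw":0}]'; python3 -c "
from h import *
snap('wrist','w2');crop('w2',195,110,295,210,6,'w2c');c=load('w2');print(c['p'])
for n0 in [(.479,-.0597)]:
  H,W=c['range_z'].shape
  uu,vv=np.meshgrid(np.arange(W),np.arange(H));uv=np.c_[uu.ravel(),vv.ravel()]
  z=c['range_z'].ravel();A,o=ext(c);P=o+(np.c_[rays(c,uv),np.ones(len(uv))]*z[:,None])@A.T
  P=P[z>0]
  Q=P[(np.hypot(*(P[:,:2]-n0).T)<.024)&(abs(P[:,2]-.025)<.02)];co=np.linalg.lstsq(np.c_[Q[:,:2]-n0,np.ones(len(Q))],Q[:,2],rcond=None)[0]
  print(co,np.degrees(np.hypot(*co[:2])))"
```

```text
clock: 5.82
eef_pos: [0.4763, -0.0647, 0.1438]
orientation: [-0.5, 0.502, 0.499, -0.499]
ft_force: [0.1, 0.1, -0.3]
grip_width: 0.0
clock: 6.45
eef_pos: [0.4757, -0.0635, 0.1405]
orientation: [0.501, -0.5, -0.499, 0.499]
ft_force: [-0.1, -0.7, 0.0]
grip_width: 0.0355
[ 0.47567776 -0.06350578  0.14045934]
[ 0.00253904 -0.00136027  0.02103897] 0.16503839851350002
```

View pics/w2.png

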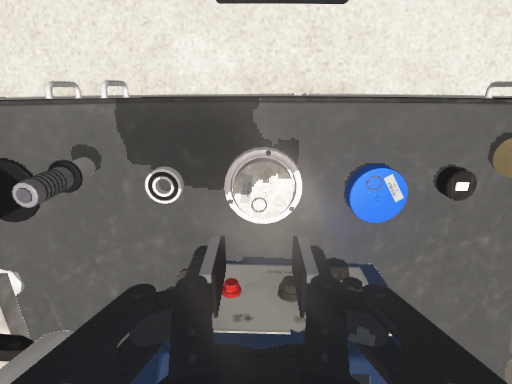

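View pics/w2c.png

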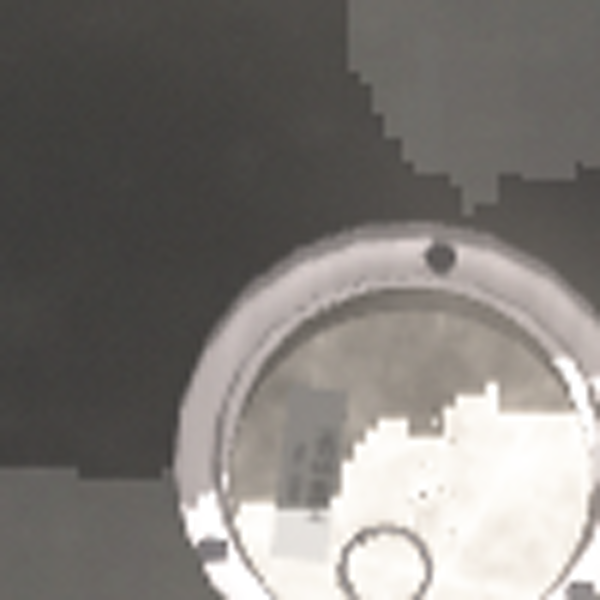

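The block is now level: the plane fit gives 0.17°. The mark is at w2 pixel (259,205). The look-alike small probe with its white nose and the big probe in the stand overlap at the left, around (50,185).

```bash
python3 - <<'E'
from h import *
np.set_printoptions(precision=4,suppress=True)
crop('w2',235,180,285,230,12,'w2m')
c=load('w2');print(onz(c,[(195+(385.5)/6-.5,110+(569.5)/6-.5)],.022),'nest',onz(c,[(263,186)],.014))
s=load('scene0');print(onz(s,[(210+i/5.7,175+j/5.7) for i,j in[(699,196)]],.136))
# probe axis from depth: cluster points of probe handle in scene
for c in (s,load('w2')):
  H,W=c['range_z'].shape
  uu,vv=np.meshgrid(np.arange(W),np.arange(H));uv=np.c_[uu.ravel(),vv.ravel()]
  z=c['range_z'].ravel();A,o=ext(c);P=o+(np.c_[rays(c,uv),np.ones(len(uv))]*z[:,None])@A.T
  m=(z>0)&(abs(P[:,0]-.48)<.05)&(abs(P[:,1]+.32)<.05)
  for a,b in((.004,.012),(.02,.066),(.068,.077),(.08,.133),(.133,.145)):
    Q=P[m&(P[:,2]>a)&(P[:,2]<b)]
    if len(Q)>4:print(a,b,len(Q),Q.min(0),Q.max(0),Q.mean(0))
    if len(Q)>15 and .01<a<.1:
      from scipy.optimize import least_squares
      r={.02:.0205,.068:.019,.08:.013}[a]
      f=least_squares(lambda x:np.hypot(Q[:,0]-x[0],Q[:,1]-x[1])-r,[.485,-.32],loss='soft_l1',f_scale=.001);print('axis',f.x,f.cost)
E
```

```text
[[ 0.4951 -0.0624  0.022 ]] nest [[ 0.4797 -0.0584  0.014 ]]
[[ 0.4889 -0.3196  0.136 ]]
0.004 0.012 291 [ 0.4344 -0.3678  0.004 ] [ 0.5295 -0.2701  0.0117] [ 0.4759 -0.3206  0.0071]
0.02 0.066 190 [ 0.4661 -0.3387  0.0203] [ 0.4902 -0.2988  0.0658] [ 0.4724 -0.3216  0.0438]
axis [ 0.4884 -0.3184] 3.366109651845345e-05
0.068 0.077 80 [ 0.4679 -0.3385  0.068 ] [ 0.5009 -0.2986  0.077 ] [ 0.4778 -0.3213  0.0734]
axis [ 0.4882 -0.3184] 9.710150999878644e-05
0.08 0.133 172 [ 0.4736 -0.3313  0.0804] [ 0.4908 -0.3056  0.133 ] [ 0.4781 -0.3204  0.1076]
axis [ 0.4881 -0.3182] 3.8406944207892135e-05
0.133 0.145 100 [ 0.4739 -0.331   0.1333] [ 0.4993 -0.3065  0.1409] [ 0.4856 -0.3188  0.1373]
0.004 0.012 744 [ 0.4543 -0.3303  0.004 ] [ 0.5206 -0.2874  0.0119] [ 0.487  -0.3057  0.0055]
0.02 0.066 362 [ 0.471 -0.306  0.02 ] [ 0.5044 -0.2961  0.0371] [ 0.4886 -0.2992  0.027 ]
axis [ 0.488  -0.3179] 5.09222826880088e-05
```

View pics/w2m.png

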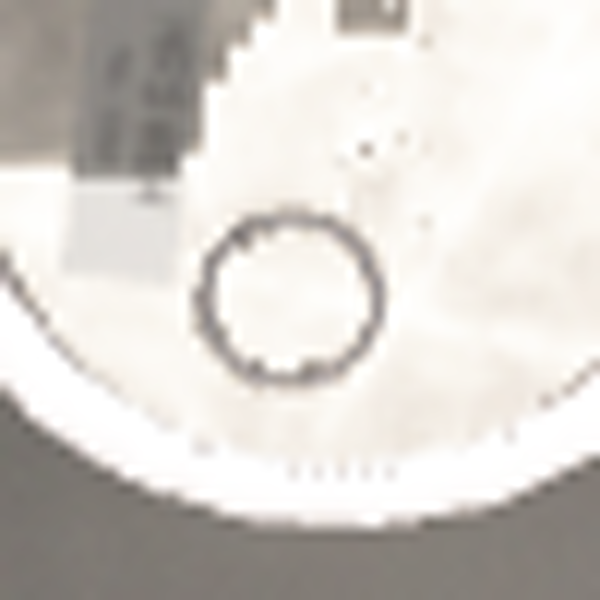

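```bash
python3 - <<'E'
from h import *
np.set_printoptions(precision=3,suppress=True)
for f in ('scene0','side0','w2'):
  c=load(f)
  H,W=c['range_z'].shape
  uu,vv=np.meshgrid(np.arange(W),np.arange(H));uv=np.c_[uu.ravel(),vv.ravel()]
  z=c['range_z'].ravel();A,o=ext(c);P=o+(np.c_[rays(c,uv),np.ones(len(uv))]*z[:,None])@A.T
  P=P[(z>0)&(P[:,2]>.03)&(P[:,1]>-.45)&(P[:,1]<.05)&(P[:,0]>.5)&(P[:,0]<.75)]
  for y in np.arange(-.45,.05,.05):
    Q=P[(P[:,1]>y)&(P[:,1]<y+.05)&(P[:,0]>.51)]
    if len(Q): i=Q[:,0].argmin();print(f,round(y,2),Q[i])
E
```

```text
scene0 -0.45 [ 0.568 -0.417  0.047]
scene0 -0.4 [ 0.567 -0.357  0.047]
scene0 -0.35 [ 0.567 -0.328  0.039]
scene0 -0.3 [ 0.558 -0.263  0.124]
scene0 -0.25 [ 0.554 -0.22   0.155]
scene0 -0.2 [ 0.594 -0.157  0.174]
scene0 -0.15 [ 0.559 -0.111  0.104]
scene0 -0.1 [ 0.55  -0.092  0.069]
scene0 -0.05 [ 0.548 -0.036  0.071]
scene0 -0.0 [0.55  0.006 0.035]
side0 -0.4 [ 0.62  -0.372  0.049]
side0 -0.35 [ 0.607 -0.323  0.042]
side0 -0.25 [ 0.587 -0.217  0.102]
side0 -0.15 [ 0.56  -0.104  0.083]
side0 -0.1 [ 0.551 -0.085  0.067]
side0 -0.05 [ 0.548 -0.038  0.062]
side0 -0.0 [0.55  0.014 0.037]
w2 -0.35 [ 0.568 -0.322  0.031]
w2 -0.3 [ 0.561 -0.251  0.116]
w2 -0.25 [ 0.556 -0.224  0.148]
w2 -0.2 [ 0.595 -0.153  0.119]
w2 -0.15 [ 0.561 -0.129  0.121]
w2 -0.1 [ 0.55  -0.085  0.065]
w2 -0.05 [ 0.548 -0.036  0.062]
w2 -0.0 [0.549 0.014 0.036]
```

```bash
python3 -m crank '[{"hand":-0.4,"x":0,"y":-40,"z":20,"yaw":0},{"hand":-0.4,"x":0,"y":-50,"z":20,"yaw":0},{"hand":-0.4,"x":0,"y":-50,"z":10,"yaw":0},{"hand":-0.4,"x":0,"y":-45,"z":5,"yaw":0},{"hand":-0.4,"x":0,"y":0,"z":0,"yaw":0}]'; python3 -c "
from h import *
import time
snap('wrist','w3');print(load('w3')['p'])"
```

```text
clock: 7.12
eef_pos: [0.4756, -0.2511, 0.1957]
orientation: [-0.501, 0.502, 0.498, -0.499]
ft_force: [-0.3, 0.5, -0.5]
grip_width: 0.0601
[ 0.47560193 -0.25112342  0.19571886]
```

View pics/w3.png

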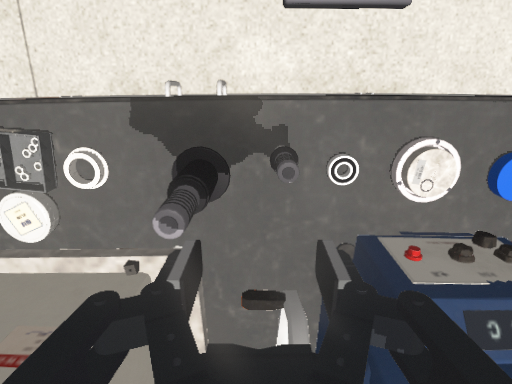

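The large ribbed probe in its stand is at w3 (168,224) at the top and (201,175) at the foot. The small one is at (287,165).

```bash
python3 - <<'E'
from h import *
np.set_printoptions(precision=4,suppress=True)
crop('w3',140,140,250,250,5,'w3c')
c=load('w3');print(onz(c,[(168,224)],.136))
H,W=c['range_z'].shape
uu,vv=np.meshgrid(np.arange(W),np.arange(H));uv=np.c_[uu.ravel(),vv.ravel()]
z=c['range_z'].ravel();A,o=ext(c);P=o+(np.c_[rays(c,uv),np.ones(len(uv))]*z[:,None])@A.T
m=(z>0)&(abs(P[:,0]-.48)<.05)&(abs(P[:,1]+.32)<.05)
from scipy.optimize import least_squares
for a,b,r in((.02,.066,.0205),(.08,.133,.013),(.133,.145,0)):
    Q=P[m&(P[:,2]>a)&(P[:,2]<b)]
    if r:
      f=least_squares(lambda x:np.hypot(Q[:,0]-x[0],Q[:,1]-x[1])-r,[.485,-.32],loss='soft_l1',f_scale=.001);print('axis',f.x,len(Q))
    else: print((Q.min(0)+Q.max(0))/2,np.median(Q,0),len(Q))
for n,uvm in(('scene0',None),):
  c=load(n);print(proj(c,[[.488,-.318,.136],[.4951,-.0624,.022]]))
E
```

```text
[[ 0.4871 -0.3172  0.136 ]]
axis [ 0.4883 -0.3179] 509
axis [ 0.4883 -0.3179] 861
[ 0.4877 -0.3173  0.1357] [ 0.487  -0.3168  0.1353] 773
[[331.7738 209.3914]
 [235.3558 194.2411]]
```

View pics/w3c.png

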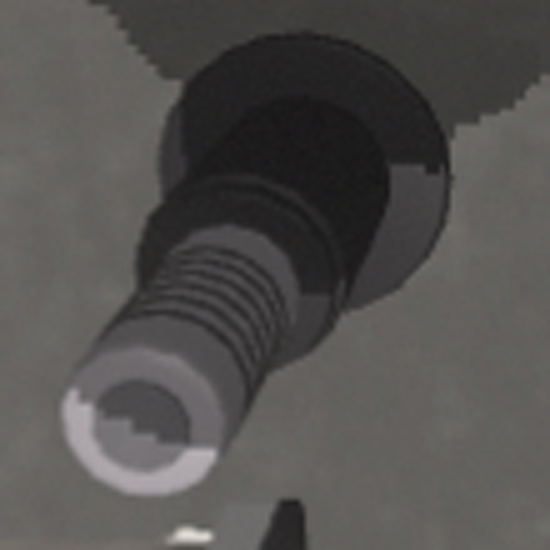

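```bash
python3 -m crank '[{"hand":-0.4,"x":6,"y":-33,"z":0,"yaw":0},{"hand":-0.4,"x":6,"y":-34,"z":0,"yaw":0},{"hand":-0.4,"x":0,"y":0,"z":-20,"yaw":0},{"hand":-0.4,"x":0,"y":0,"z":0,"yaw":0},{"hand":-0.4,"x":0,"y":0,"z":0,"yaw":0}]'; python3 -c "
from h import *
s=telemetry.sense();print(s['eef_pos'],s['joints'])"
```

```text
clock: 7.8
eef_pos: [0.488, -0.3147, 0.1765]
orientation: [-0.5, 0.501, 0.5, -0.5]
ft_force: [-0.6, 0.4, 0.9]
grip_width: 0.0599
[ 0.48802502 -0.31467461  0.17653104] [-5.72751409e-01  1.46648483e-01  1.35357803e-01  1.55922983e+00
  9.39154221e-05 -5.71054164e-01]
```

```bash
python3 -m crank '[{"hand":-0.4,"x":0,"y":-3,"z":-20,"yaw":0},{"hand":-0.4,"x":0,"y":0,"z":-25,"yaw":0},{"hand":-0.4,"x":0,"y":0,"z":-25,"yaw":0},{"hand":-0.4,"x":0,"y":0,"z":-19,"yaw":0},{"hand":-0.4,"x":0,"y":0,"z":0,"yaw":0}]' 40; python3 -c "
from h import *
s=telemetry.sense();print(s['eef_pos'])"
```

```text
clock: 8.43
eef_pos: [0.4874, -0.3179, 0.0861]
orientation: [0.501, -0.5, -0.499, 0.5]
ft_force: [0.4, -0.2, 1.1]
grip_width: 0.0597
[ 0.48741887 -0.31793197  0.08606715]
```

```bash
python3 -m crank '[{"hand":1,"x":0,"y":0,"z":0,"yaw":0},{"hand":1,"x":0,"y":0,"z":0,"yaw":0},{"hand":1,"x":0,"y":0,"z":0,"yaw":0},{"hand":1,"x":0,"y":0,"z":0,"yaw":0},{"hand":1,"x":0,"y":0,"z":0,"yaw":0}]' 50; python3 -c "
from h import *
s=telemetry.sense();print(s['eef_pos'],s['ft_force'],s['wrist_torque'],s['grip_width'])
snap('wrist','w4')"
```

```text
clock: 9.05
eef_pos: [0.4884, -0.3188, 0.0883]
orientation: [-0.5, 0.501, 0.5, -0.499]
ft_force: [-0.2, 1.8, 5.8]
grip_width: 0.0252
[ 0.48838138 -0.31884713  0.08825794] [-0.16054674  1.806781    5.80306441] [ 0.24076894  0.11531222 -0.00522835] 0.025220324377578963
```

View pics/w4.png

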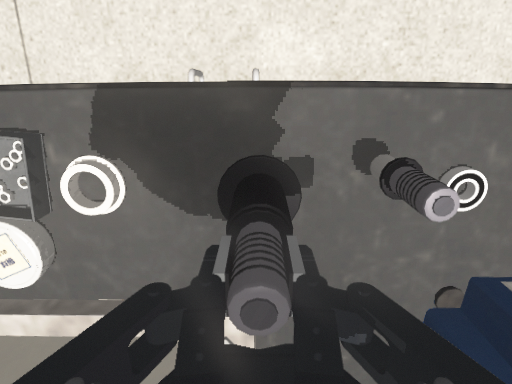

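```bash
python3 -m crank '[{"hand":1,"x":0,"y":0,"z":3,"yaw":0},{"hand":1,"x":0,"y":0,"z":12,"yaw":0},{"hand":1,"x":0,"y":0,"z":25,"yaw":0},{"hand":1,"x":0,"y":0,"z":25,"yaw":0},{"hand":1,"x":0,"y":0,"z":20,"yaw":0}]'; python3 -m crank '[{"hand":1,"x":0,"y":0,"z":5,"yaw":0},{"hand":1,"x":0,"y":0,"z":0,"yaw":0},{"hand":1,"x":0,"y":0,"z":0,"yaw":0},{"hand":1,"x":0,"y":0,"z":0,"yaw":0},{"hand":1,"x":0,"y":0,"z":0,"yaw":0}]'; python3 -c "
from h import *
s=telemetry.sense();print(s['eef_pos'],s['ft_force'],s['wrist_torque'],s['grip_width'])
snap('scene','s5');snap('side','d5');crop('s5',250,120,400,260,5,'s5c')"
```

```text
clock: 9.72
eef_pos: [0.4879, -0.3187, 0.1736]
orientation: [-0.5, 0.501, 0.499, -0.499]
ft_force: [0.9, -0.5, -1.7]
grip_width: 0.025
clock: 10.35
eef_pos: [0.4877, -0.3185, 0.1764]
orientation: [0.501, -0.5, -0.499, 0.499]
ft_force: [0.3, 0.2, -1.7]
grip_width: 0.0248
[ 0.48765567 -0.3184918   0.17642535] [ 0.32131283  0.16991916 -1.71690611] [-0.0246723  -0.01895123 -0.00566148] 0.024771520399345645
```

View pics/s5c.png

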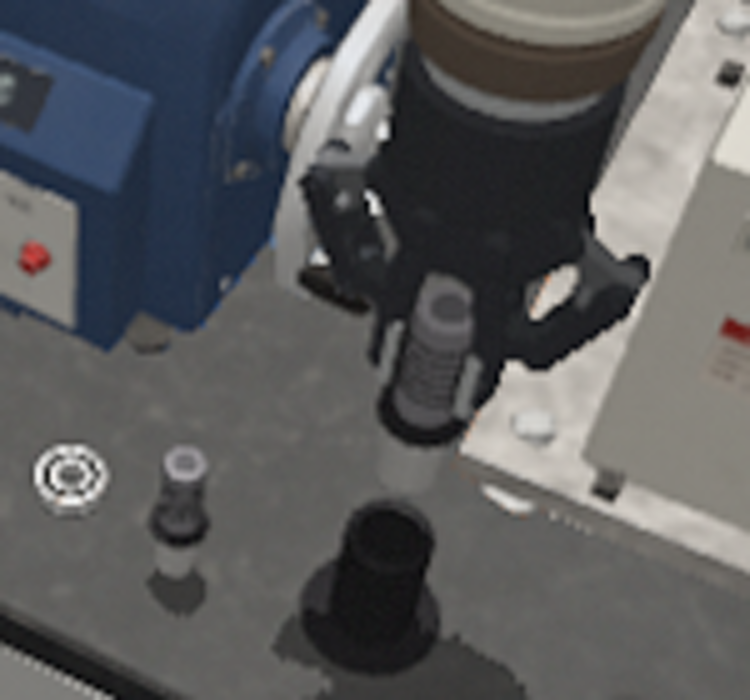

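```bash
python3 - <<'E'
from h import *
np.set_printoptions(precision=3,suppress=True)
for f in ('scene0','side0','w2','w1'):
  c=load(f)
  H,W=c['range_z'].shape
  uu,vv=np.meshgrid(np.arange(W),np.arange(H));uv=np.c_[uu.ravel(),vv.ravel()]
  z=c['range_z'].ravel();A,o=ext(c);P=o+(np.c_[rays(c,uv),np.ones(len(uv))]*z[:,None])@A.T
  P=P[(z>0)&(P[:,1]>-.16)&(P[:,1]<.04)&(P[:,0]>.53)&(P[:,0]<.75)]
  for h in np.arange(.04,.5,.04):
    Q=P[(P[:,2]>h)&(P[:,2]<h+.04)]
    if len(Q): i=Q[:,0].argmin();print(f,round(h,2),Q[i],len(Q))
# gripper/wrist extents in scene at present
c=load('s5');H,W=c['range_z'].shape
uu,vv=np.meshgrid(np.arange(W),np.arange(H));uv=np.c_[uu.ravel(),vv.ravel()]
z=c['range_z'].ravel();A,o=ext(c);P=o+(np.c_[rays(c,uv),np.ones(len(uv))]*z[:,None])@A.T
P=P[(z>0)&(abs(P[:,0]-.488)<.09)&(abs(P[:,1]+.318)<.1)]-[.488,-.3185,.1764]
for h in np.arange(-.1,.4,.03):
    Q=P[(P[:,2]>h)&(P[:,2]<h+.03)]
    if len(Q): print('arm',round(h,2),Q.min(0),Q.max(0),len(Q))
E
```

```text
scene0 0.04 [ 0.548 -0.036  0.071] 745
scene0 0.08 [ 0.559 -0.031  0.117] 828
scene0 0.12 [ 0.56  -0.101  0.122] 1373
scene0 0.16 [ 0.587 -0.096  0.161] 1027
scene0 0.2 [ 0.595 -0.144  0.207] 1435
scene0 0.24 [ 0.615 -0.141  0.24 ] 1644
scene0 0.28 [ 0.638 -0.151  0.281] 2458
scene0 0.32 [ 0.681 -0.127  0.354] 734
scene0 0.36 [ 0.679 -0.056  0.369] 936
scene0 0.4 [ 0.67  -0.05   0.413] 479
side0 0.04 [ 0.548 -0.038  0.062] 273
side0 0.08 [ 0.559 -0.037  0.118] 205
side0 0.12 [ 0.562 -0.094  0.123] 463
w2 0.04 [ 0.548 -0.036  0.062] 2501
w2 0.08 [ 0.559 -0.036  0.116] 3893
w2 0.12 [ 0.561 -0.129  0.121] 1164
w1 0.04 [0.551 0.016 0.069] 2822
w1 0.08 [ 0.56  -0.035  0.115] 328
w1 0.12 [ 0.562 -0.098  0.127] 440
arm -0.1 [-0.038  0.001 -0.1  ] [ 0.088  0.1   -0.073] 82
arm -0.07 [-0.015 -0.012 -0.069] [ 0.084  0.1   -0.04 ] 157
arm -0.04 [-0.02  -0.019 -0.04 ] [ 0.08  0.1  -0.01] 191
arm -0.01 [-0.018 -0.026 -0.01 ] [0.086 0.1   0.02 ] 228
arm 0.02 [-0.016 -0.041  0.02 ] [0.089 0.1   0.05 ] 358
arm 0.05 [-0.02  -0.057  0.05 ] [0.012 0.056 0.08 ] 545
arm 0.08 [-0.022 -0.065  0.08 ] [0.011 0.065 0.11 ] 813
arm 0.11 [-0.04  -0.042  0.11 ] [0.004 0.042 0.14 ] 266
arm 0.14 [-0.04  -0.037  0.14 ] [0.005 0.036 0.17 ] 592
arm 0.17 [-0.041 -0.039  0.17 ] [0.011 0.036 0.2  ] 630
arm 0.2 [-0.043 -0.041  0.2  ] [0.007 0.039 0.23 ] 812
arm 0.23 [-0.059 -0.054  0.23 ] [0.013 0.056 0.26 ] 787
arm 0.26 [-0.065 -0.064  0.26 ] [0.013 0.064 0.29 ] 1290
arm 0.29 [-0.064 -0.064  0.29 ] [0.012 0.063 0.32 ] 2187
arm 0.32 [-0.063 -0.061  0.32 ] [0.017 0.061 0.35 ] 2236
arm 0.35 [-0.06  -0.057  0.35 ] [0.023 0.05  0.38 ] 1370
arm 0.38 [-0.09  -0.063  0.38 ] [0.004 0.022 0.41 ] 1588
```

```bash
python3 -m crank '[{"hand":1,"x":-2,"y":0,"z":30,"yaw":0},{"hand":1,"x":-3,"y":30,"z":10,"yaw":0},{"hand":1,"x":0,"y":45,"z":0,"yaw":0},{"hand":1,"x":0,"y":50,"z":0,"yaw":0},{"hand":1,"x":2,"y":50,"z":0,"yaw":0}]'; python3 -m crank '[{"hand":1,"x":4,"y":45,"z":0,"yaw":0},{"hand":1,"x":4,"y":30,"z":-20,"yaw":0},{"hand":1,"x":2,"y":6,"z":-30,"yaw":0},{"hand":1,"x":0,"y":0,"z":-20,"yaw":0},{"hand":1,"x":0,"y":0,"z":0,"yaw":0}]'; python3 -m crank '[{"hand":1,"x":0,"y":0,"z":0,"yaw":0},{"hand":1,"x":0,"y":0,"z":0,"yaw":0},{"hand":1,"x":0,"y":0,"z":0,"yaw":0},{"hand":1,"x":0,"y":0,"z":0,"yaw":0},{"hand":1,"x":0,"y":0,"z":0,"yaw":0}]';python3 -c "
from h import *
s=telemetry.sense();print(s['eef_pos'],s['ft_force'],s['wrist_torque'],s['grip_width'])
snap('scene','s6');snap('side','d6');crop('s6',190,130,290,230,6,'s6c');crop('d6',200,190,290,290,6,'d6c')"
```

```text
clock: 11.08
eef_pos: [0.4846, -0.1423, 0.217]
orientation: [-0.501, 0.501, 0.499, -0.499]
ft_force: [0.1, -0.1, -0.5]
grip_width: 0.0247
clock: 11.7
eef_pos: [0.494, -0.0623, 0.1456]
orientation: [0.501, -0.5, -0.499, 0.5]
ft_force: [0.2, 0.0, -1.1]
grip_width: 0.0248
clock: 12.32
eef_pos: [0.4949, -0.0627, 0.147]
orientation: [-0.501, 0.501, 0.499, -0.499]
ft_force: [-0.2, 0.1, -1.4]
grip_width: 0.0245
[ 0.49485529 -0.0626554   0.14695252] [-0.20661044  0.12814803 -1.43187521] [ 0.01986539 -0.04443187  0.00701192] 0.024458909151293295
```

View pics/s6c.png

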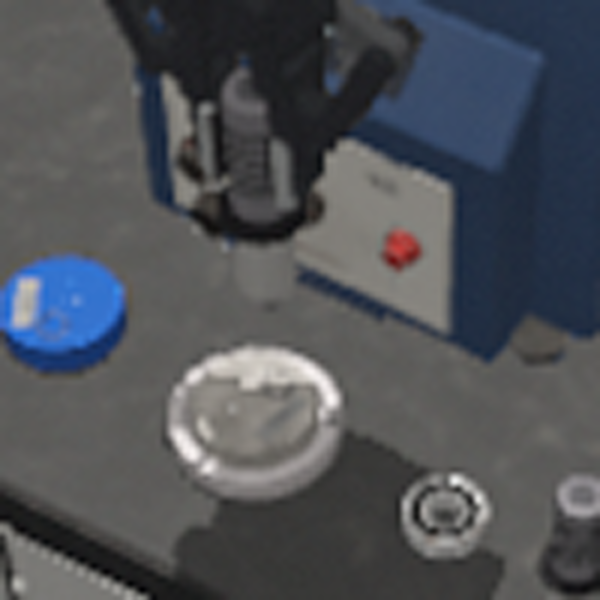

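View pics/d6c.png

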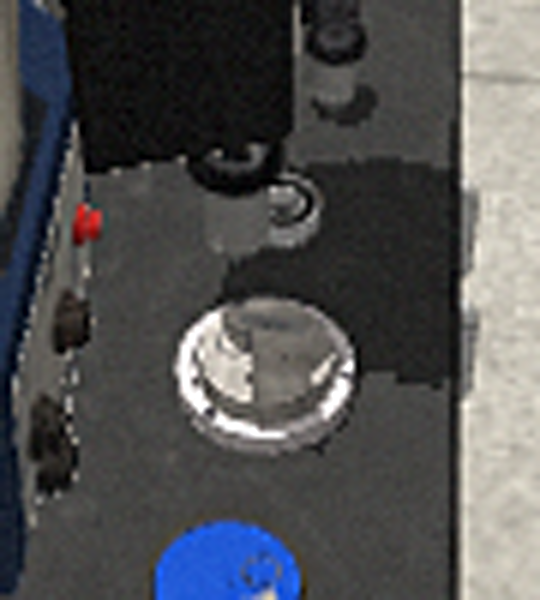

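```bash
python3 -m crank '[{"hand":1,"x":0,"y":0,"z":-15,"yaw":0},{"hand":1,"x":0,"y":0,"z":-15,"yaw":0},{"hand":1,"x":0,"y":0,"z":-9,"yaw":0},{"hand":1,"x":0,"y":0,"z":0,"yaw":0},{"hand":1,"x":0,"y":0,"z":0,"yaw":0}]';python3 -c "
from h import *
s=telemetry.sense();print(s['eef_pos'],s['ft_force'],s['wrist_torque'],s['grip_width'])
snap('scene','s7');snap('side','d7');snap('wrist','w7');crop('s7',205,150,265,210,10,'s7c');crop('d7',210,220,270,280,10,'d7c');crop('w7',180,130,330,250,5,'w7c')
p=s['eef_pos'];t=p+[0,0,.019-.093]
for f in('s7','d7','w7'): c=load(f);print(f,proj(c,[t,t+[0,0,.057],[.495,-.0625,.022]]))"
```

```text
clock: 13.05
eef_pos: [0.495, -0.0626, 0.1081]
orientation: [-0.501, 0.501, 0.499, -0.499]
ft_force: [0.4, 0.3, -1.3]
grip_width: 0.0249
[ 0.49498832 -0.06261168  0.10814374] [ 0.35390044  0.26264285 -1.27604247] [0.0063853  0.0367016  0.02739858] 0.024920410164814565
s7 [[235.18398686 191.30088177]
 [234.10609967 176.37359078]
 [235.36719828 194.28149013]]
d7 [[238.20085197 244.00307566]
 [238.09056375 228.21969446]
 [238.21560378 247.23329446]]
w7 [[257.31278619 201.72443219]
 [256.90434531 236.5481624 ]
 [257.51486227 196.31473063]]
```

View pics/s7c.png

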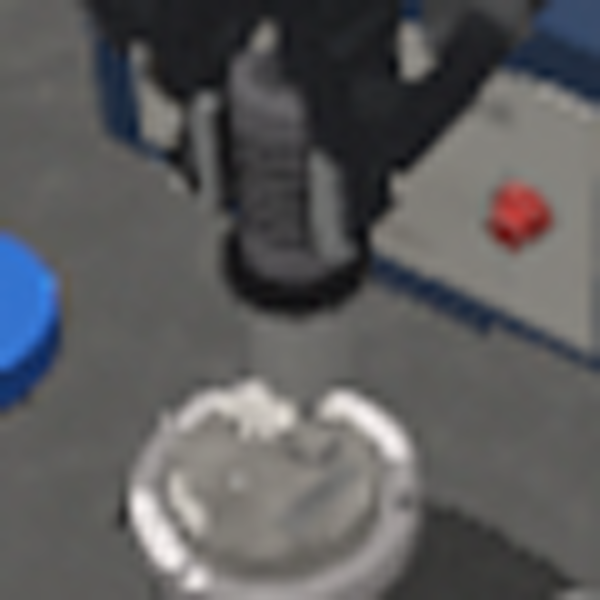

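View pics/d7c.png

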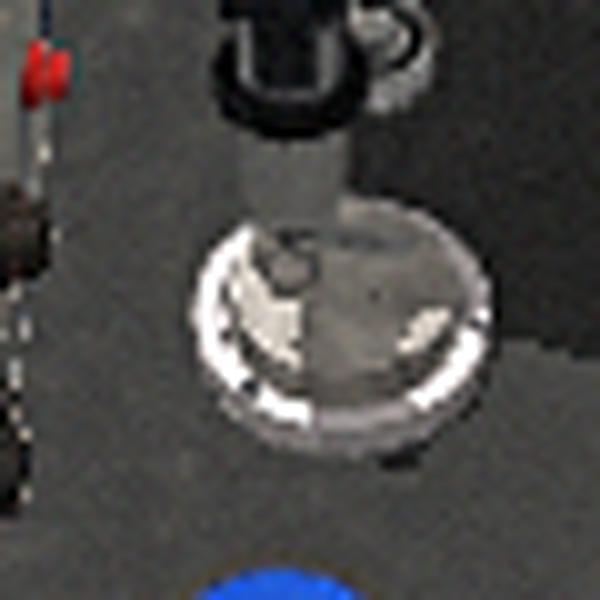

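View pics/w7c.png

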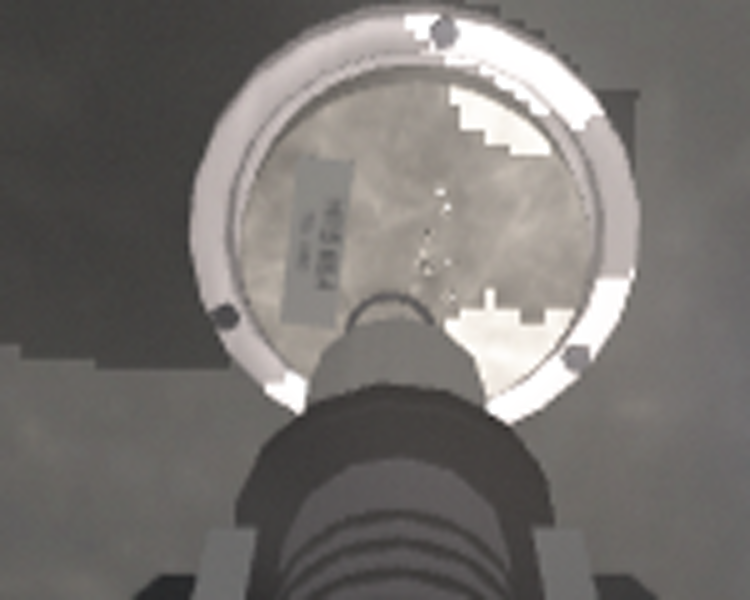

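```bash
python3 -c "
from h import *
crop('s7',222,178,252,205,26,'s7m');crop('d7',225,228,255,255,26,'d7m')
c=load('s7')
p=np.array([.495,-.0626,.022])
for f in('s7','d7','w7'):
  c=load(f);a=proj(c,[p,p+[.001,0,0],p+[0,.001,0]]);print(f,a[1]-a[0],a[2]-a[0])"
```

```text
s7 [ 0.20811526 -0.25297935] [-0.32167218 -0.15047215]
d7 [-0.40123929 -0.0212725 ] [-0.03045986  0.3086634 ]
w7 [0.00470782 1.16189315] [ 1.23851756 -0.00282655]
```

View pics/s7m.png

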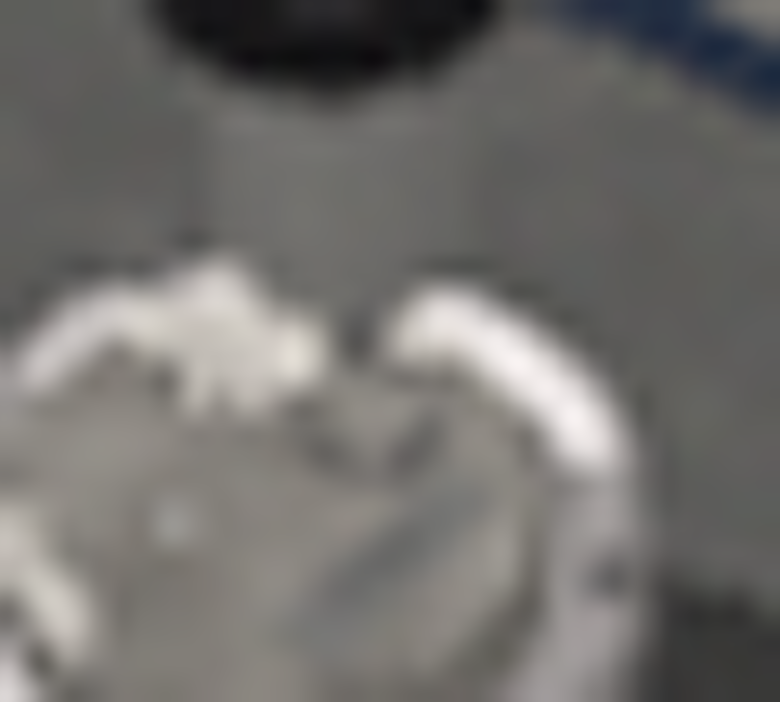

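View pics/d7m.png

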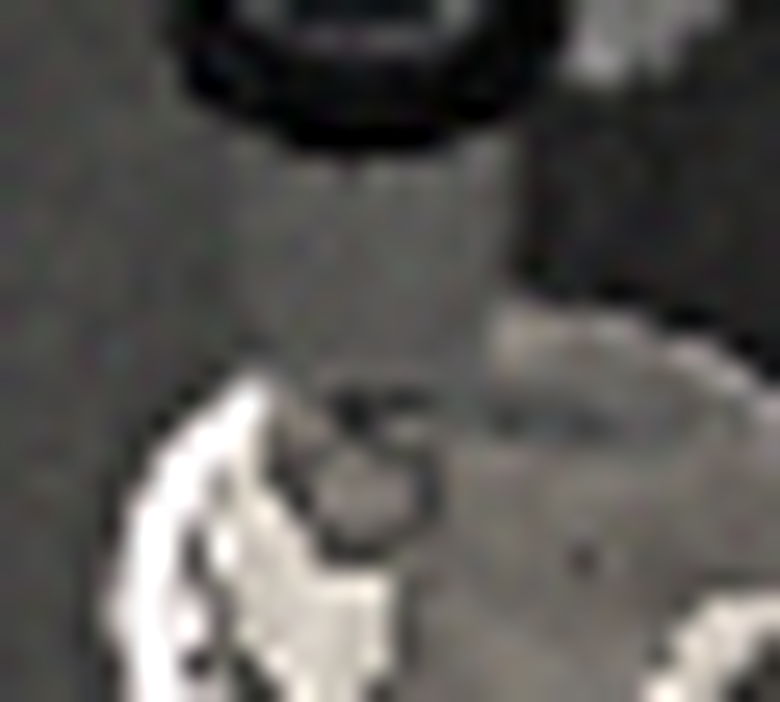

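```bash
python3 -m crank '[{"hand":1,"x":0.7,"y":-0.8,"z":-3,"yaw":0},{"hand":1,"x":0,"y":0,"z":-3,"yaw":0},{"hand":1,"x":0,"y":0,"z":-2,"yaw":0},{"hand":1,"x":0,"y":0,"z":-1,"yaw":0},{"hand":1,"x":0,"y":0,"z":0,"yaw":0}]';python3 -c "
from h import *
s=telemetry.sense();print(s['eef_pos'],s['ft_force'])
snap('scene','s8');snap('side','d8');crop('s8',222,178,252,205,20,'s8m');crop('d8',225,228,255,255,20,'d8m')"
```

```text
clock: 13.82
eef_pos: [0.4955, -0.0634, 0.0988]
orientation: [0.501, -0.501, -0.499, 0.499]
ft_force: [-0.6, 0.5, -0.9]
grip_width: 0.0249
[ 0.49550757 -0.06338914  0.09879747] [-0.60441615  0.50503559 -0.90290876]
```

View pics/s8m.png

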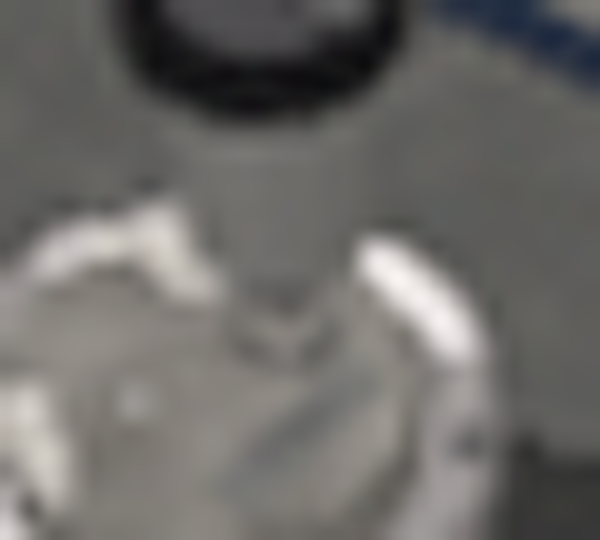

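View pics/d8m.png

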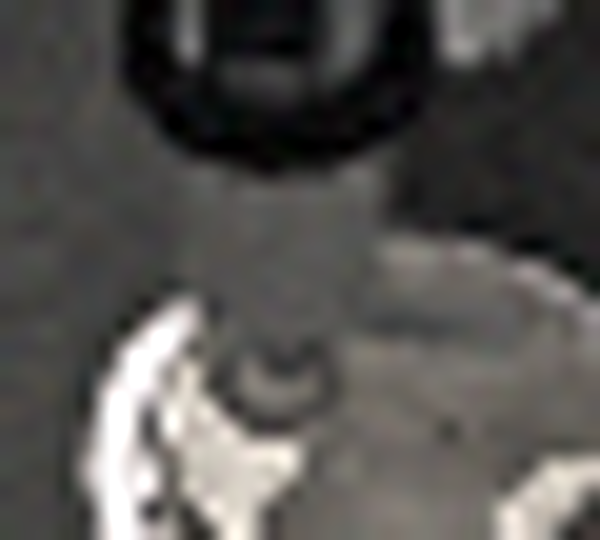

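```bash
python3 -m crank '[{"hand":1,"x":0,"y":0,"z":-1.5,"yaw":0},{"hand":1,"x":0,"y":0,"z":-1,"yaw":0},{"hand":1,"x":0,"y":0,"z":-1,"yaw":0},{"hand":1,"x":0,"y":0,"z":0,"yaw":0},{"hand":1,"x":0,"y":0,"z":0,"yaw":0}]';python3 -c "
from h import *
s=telemetry.sense();print(s['eef_pos'],s['ft_force'],s['wrist_torque'])"
```

```text
clock: 14.55
eef_pos: [0.4956, -0.0634, 0.0955]
orientation: [-0.501, 0.501, 0.499, -0.499]
ft_force: [-0.5, -0.5, 0.4]
grip_width: 0.0249
[ 0.49563511 -0.06338347  0.09552808] [-0.47308808 -0.54681384  0.41347425] [ 0.01716785 -0.02758449  0.07593157]
```

```bash
python3 -m crank '[{"hand":1,"x":0,"y":0,"z":-1,"yaw":0},{"hand":1,"x":0,"y":0,"z":-1,"yaw":0},{"hand":1,"x":0,"y":0,"z":0,"yaw":0},{"hand":1,"x":0,"y":0,"z":0,"yaw":0},{"hand":1,"x":0,"y":0,"z":0,"yaw":0}]';python3 -m crank '[{"hand":1,"x":0,"y":0,"z":0,"yaw":0},{"hand":1,"x":0,"y":0,"z":0,"yaw":0},{"hand":1,"x":0,"y":0,"z":0,"yaw":0},{"hand":1,"x":0,"y":0,"z":0,"yaw":0},{"hand":1,"x":0,"y":0,"z":0,"yaw":0}]'; python3 -c "
from h import *
s=telemetry.sense();print(s['eef_pos'],s['ft_force'],s['wrist_torque'])"
```

```text
clock: 15.18
eef_pos: [0.4956, -0.0634, 0.0935]
orientation: [-0.501, 0.501, 0.499, -0.499]
ft_force: [-0.3, 0.1, 2.0]
grip_width: 0.0251
clock: 15.8
eef_pos: [0.4956, -0.0634, 0.0934]
orientation: [-0.501, 0.501, 0.499, -0.499]
ft_force: [0.3, -0.3, 2.4]
grip_width: 0.0247
[ 0.49555085 -0.06338488  0.09336977] [ 0.34257982 -0.28098221  2.42487698] [ 0.02099304 -0.08764336 -0.02916202]
```

```bash
python3 -m crank '[{"hand":1,"x":0,"y":0,"z":-1.4,"yaw":0},{"hand":1,"x":0,"y":0,"z":0,"yaw":0},{"hand":1,"x":0,"y":0,"z":0,"yaw":0},{"hand":1,"x":0,"y":0,"z":0,"yaw":0},{"hand":1,"x":0,"y":0,"z":0,"yaw":0}]';python3 -m crank '[{"hand":1,"x":0,"y":0,"z":0,"yaw":0},{"hand":1,"x":0,"y":0,"z":0,"yaw":0},{"hand":1,"x":0,"y":0,"z":0,"yaw":0},{"hand":1,"x":0,"y":0,"z":0,"yaw":0},{"hand":1,"x":0,"y":0,"z":0,"yaw":0}]'; python3 -c "
from h import *
s=telemetry.sense();print(s['eef_pos'],s['ft_force'],s['wrist_torque'])
snap('scene','s9');snap('side','d9');snap('wrist','w9');print(telemetry.sense()['ft_force'])
a=cv2.imread('pics/s9.png')[140:215,200:275];b=cv2.imread('pics/d9.png')[200:275,205:280];
cv2.imwrite('pics/sd9.png',np.hstack([cv2.resize(x,(400,400),interpolation=2) for x in(a,b)]))"
```

```text
clock: 16.42
eef_pos: [0.4955, -0.0634, 0.092]
orientation: [-0.501, 0.501, 0.499, -0.499]
ft_force: [-0.1, 0.5, 3.5]
grip_width: 0.0247
clock: 17.05
eef_pos: [0.4956, -0.0634, 0.092]
orientation: [-0.501, 0.501, 0.499, -0.499]
ft_force: [-0.5, 0.3, 3.2]
grip_width: 0.0249
[ 0.49556339 -0.06340687  0.09198184] [-0.53205336  0.32298673  3.2052701 ] [ 0.03991571 -0.07769324  0.00763853]
[0.4041496  0.63576767 3.07943353]
```

View pics/sd9.png

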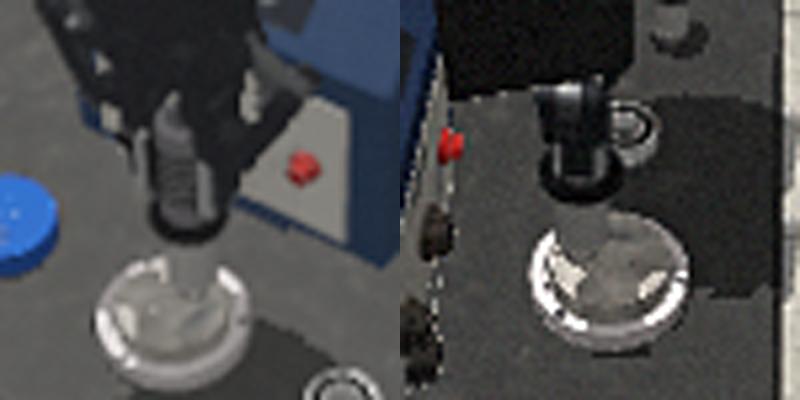

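View pics/w9.png

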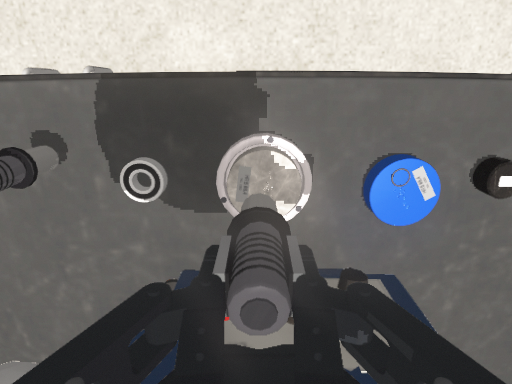

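```bash
python3 -c "
from h import *
c=load('w9');n0=(.479,-.0597)
H,W=c['range_z'].shape
uu,vv=np.meshgrid(np.arange(W),np.arange(H));uv=np.c_[uu.ravel(),vv.ravel()]
z=c['range_z'].ravel();A,o=ext(c);P=o+(np.c_[rays(c,uv),np.ones(len(uv))]*z[:,None])@A.T
Q=P[(z>0)&(np.hypot(*(P[:,:2]-n0).T)<.024)&(P[:,0]<.484)&(abs(P[:,2]-.022)<.006)];co=np.linalg.lstsq(np.c_[Q[:,:2]-n0,np.ones(len(Q))],Q[:,2],rcond=None)[0]
print(co,np.degrees(np.hypot(*co[:2])),len(Q));s=telemetry.sense();print(s['ft_force'],s['clock'],s['eef_pos']);print(ticket.finish_job())"
```

```text
[ 0.00081857 -0.00060129  0.02106556] 0.0581941504473194 2051
[0.4041496  0.63576767 3.07943353] 17.2 [ 0.49554808 -0.06337568  0.09199175]
the job is handed in; nothing more can be done
None
```

The job is done and handed in at about 17 s of the 53 s allowed, with the probe still held upright and pressed on the mark.

- **Block:** I pressed the raised side down with the closed fingertips. It stopped at z = 22.0 mm under about 24 N. A fit to the depth image before handing in put the block level to about 0.1°, with its top about 21 mm above the bench (22 mm expected, camera good to about 2 mm).
- **Probe:** I lifted the larger probe straight out of the stand and set its tip on the ring mark. The scene and side views just before contact showed the tip centred on the ring to about 1 mm. Once pressed, the nose hides the ring, so the final position rests on those views.
- **Tip travel:** Two estimates put the tip 4.6–5.3 mm in, against the 5 mm target. The wrist force gives about 4.8 N on the spring, or 4.6 mm. The height gives 5.3 mm. The two differ by about 0.7 mm, within sensor noise.
- **Camera disagreement:** The wrist camera alone read the mark 1–1.5 mm off in y compared with the other two. I corrected the position by comparing tip and mark within the same pictures.
- **Other items:** None of the other bench items looked moved in the pictures.

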